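# Shut the blue sample box: break its lid stay, then lower the lid

### The arm

A 6-joint arm with a two-finger parallel gripper is mounted at the origin on the work surface. World frame = base frame: x ahead of the robot, y to its left, z up, the work surface at z = 0. Lengths are in m, angles in rad, forces in N, time in s.
With the tool pointing down it reaches from about 0.3 to 0.85 m from the base axis. Payload 5.4 kg.
Tool frame: the origin (TCP) lies on the centre line of the jaws, within the pads' length; the fingertips stand 17 mm ahead of it and the grasp point (between the pads) lies 2 mm behind it; z points along the fingers, y is the direction in which the jaws open and shut (so a half turn about z gives the same grasp; the last joint's range is limited). The gripper opens to 85 mm and grips with 20 to 120 N. Pads are 22 mm wide; open, the fingers measure 114 mm over their backs; the gripper's body (76 mm by 85 mm) begins 54 mm behind the grasp point. The pads swing forward as they close: fully open they stand 13 mm farther back than shut.
Start: joints at [1.049, 0.158, 1.597, -0, 1.386, -0.21], TCP at [0.176, 0.547, 0.248] pointing down, gripper open.
Joint ranges: [-2.91, 2.91], [-0.94, 2.29], [0.18, 2.7], [-1.29, 4.43], [0.17, 2.64], [-3, 3]. Speed limits (rad/s): [2.57, 2.57, 3.14, 3.14, 3.14, 3.14].

### API

Orientations are given as [roll, pitch, yaw] about the fixed x, y, z axes, in that order (R = Rz(yaw) Ry(pitch) Rx(roll)).
In Python, from bench import robot gives the robot as it stands.
- The arm moves only by the tool carry_out, never from a script. Its arguments are lists of equal length, an entry for each row: "delta_pos": the shift along the tool's x, y, z in m, a list of three; "twist": the turn about the tool's z in degrees; "claw": the closure, from 0 (fully open) to 1 (shut). In form: {"delta_pos": [[tx, ty, tz], ...], "twist": [twist, ...], "claw": [claw, ...]}. A call has 1 to 5 rows; each row is the pose to reach, as a shift and turn from the pose measured when the call began, along the tool's axes at that moment; what a row does not reach only later rows make up. A row lasts 1/10 s, in which the tool goes at most 50 mm and 8.59 degrees, less where a joint would pass 70% of its speed; a pose out of reach is approached as far as the arm can. A call with a gripper value outside its range is refused whole. The fingers move at their own pace and stop on an object; "force" is the grip in N (left out, the last holds). Time passes only in rows, so rows that repeat a pose let the fingers close. It gives the time, the measured TCP pose, the force and the opening at its end, in the units of the state.
- robot.state(): the state, without advancing time (a new reading comes with each control period).
- robot.snapshot(name): name is "side" or "top"; returns a dict with "pixels" (384x512x3 uint8, red, green, blue), "K" (3x3 intrinsics, pixels), "k1" (the pictures are not rectified: a ray, as slopes to the right and down, at radius r is drawn at 1 + k1 r^2 times it, then the intrinsics apply), "origin" and "rotation" of the camera in the world. Camera axes: x right, y down, z forward; pixel columns grow to the right and rows downward; lengths in m; the calibration is good to about 2 mm. A picture is of the moment at which its call begins. There is no depth.
- robot.sign_off(): hands the job in, once; it reports no verdict.
The state is a dict: "time": time; "joint_positions": joint angles; "qd": joint speeds; "effort": joint torques, N m; "eef_pos": TCP position; "tcp_rot": TCP orientation; "force": force on the tool from outside, world axes, zero at the start; "ft_torque": the same for the moment, N m; "gripper_width": finger opening in m.
Only numpy, scipy, OpenCV 4.12 (cv2) and the standard library are available. Lean on these libraries where they do the work, as an engineer would, in place of code of your own. Each camera call takes 0.05 s, during which the arm holds its last target.

### The job

Two light-tight sample boxes stand open on the lab bench, each lid propped up by a locked folding stay. Shut the box with the blue lid: first break its stay by pushing the red bar at the stay's knuckle back and down towards the hinge while the lid is still up, then lower the lid gently until it is fully closed, without letting it slam. Leave the grey lid propped open.

Things in the scene. Friction and masses are not known exactly. Their poses are not given: they have to be found in the camera images.
- blue_box: White box, blue lid, blue plate on its front; fixed. 190 deep (x), 180 wide (y), rim 120 high. Origin: centre of underside, on the bench. z up, -x front (towards the robot), +x hinge side. Hinge line along y at x=+95, z=120. Lid: plate 202 long, 180 wide, 12 thick; its underside lies in the plane through the hinge line, its outer face 12 above that.
- blue_bar (a point): Middle of the red round bar (dia. 16, 62 long, along the box's y) at the knuckle of the blue lid's two-link stay, outside the box's right wall (-y). Locked: x=+4, y=-138, z=187 in the box frame; links 93 long. Pushed towards the hinge, +x and down equally, with a few N: straight after about 13 of travel, well broken after 30; then it stays put. It cannot move the other way.
- blue_lid (a joint): Blue lid's angle, rad: 0 = propped open, 80 degrees from shut, free edge about 320 mm above the bench; 1.396 = fully shut. It cannot be pushed down while the stay is locked. Stiff hinge: with the stay broken the lid stays where it is left and goes down under about 5 N near its free edge, the stay folding along.
- grey_lid (a joint): Lid angle of the other box, alike but with grey lid and grey front plate: 0 = propped open, 1.396 = shut. It must stay open. The boxes stand side by side about 380 mm apart, either on the left, each turned up to 0.2 rad.

How it is judged:
By the outcome, as a careful person would: the job done as asked, in the order asked, and still so for the second after the job is handed in, with the robot touching nothing.
It also fails if it takes over 51 s, if anything falls off the work surface, if the arm or the gripper's body presses on something with over 40 N, if the wrist force passes 120 N, or if a joint passes its speed limit or range.

## Working session

There is one attempt and no reset: what is moved stays moved. The work goes in short steps, Python scripts to look and compute and a tool call to move; the robot and the scene stay as the last step left them, time stands still between calls to the robot, and variables do not carry over. Pictures are saved under pics/ and viewed, and the job is handed in when it is done.

Besides the shell and the picture viewer there is one more tool, called as name(argument=value, ...), one argument or row to a line, values as JSON. carry_out: Moves the arm, as the interface text tells. Its arguments: {"type":"object","properties":{"delta_pos":{"type":"array","items":{"type":"array","items":{"type":"number"}}},"twist":{"type":"array","items":{"type":"number"}},"claw":{"type":"array","items":{"type":"number"}},"force":{"type":"number"}},"required":["delta_pos","twist","claw"]}

```bash
mkdir -p pics; ls
python3 - <<'E'
from bench import robot
import cv2,json
print(robot.state())
for n in("side","top"):
    s=robot.snapshot(n); cv2.imwrite(f"pics/{n}0.png",s["pixels"][:,:,::-1])
    print(n,s["K"],s["k1"],s["origin"],s["rotation"])
E
```

```text
pics
{'time': 0.0, 'joint_positions': array([ 1.04890024e+00,  1.59040545e-01,  1.59820624e+00, -5.41331954e-06,
        1.38624484e+00, -2.10100073e-01]), 'qd': array([ 0.00070553,  0.00158233,  0.00051784,  0.00018428, -0.00090906,
        0.0001689 ]), 'effort': array([ 1.13272145e-03, -3.96020365e+01, -3.31426907e+01, -1.54656523e-04,
        8.75185942e-03, -1.69524725e-05]), 'eef_pos': array([0.17612337, 0.54676427, 0.24733468]), 'tcp_rot': array([-3.13973433e+00, -3.90843412e-04,  2.82979727e+00]), 'force': array([-0.33820792, -0.51189296, -0.35979373]), 'ft_torque': array([ 0.02444379, -0.04876023,  0.02291613]), 'gripper_width': 0.08533432006621114}
side [[364.54587971   0.         252.49199345]
 [  0.         364.54587971 187.91123935]
 [  0.           0.           1.        ]] -0.006560658746441662 [0.5131134  0.37397206 0.64886761] [-2.41132806  0.00664097 -2.97484893]
top [[490.52783838   0.         250.02409079]
 [  0.         490.52783838 194.73753581]
 [  0.           0.           1.        ]] -0.10367515274163451 [ 0.41795345 -0.07354814  1.22236943] [-2.96916436  0.01063205 -1.59086915]
```

View pics/side0.png

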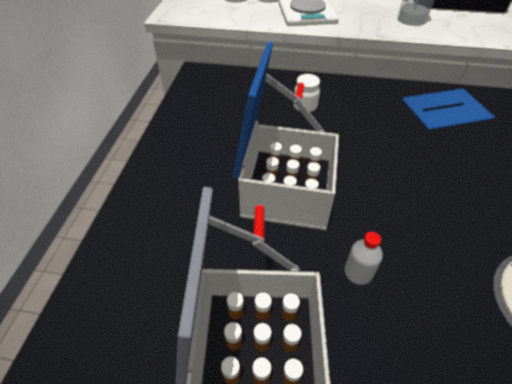

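View pics/top0.png

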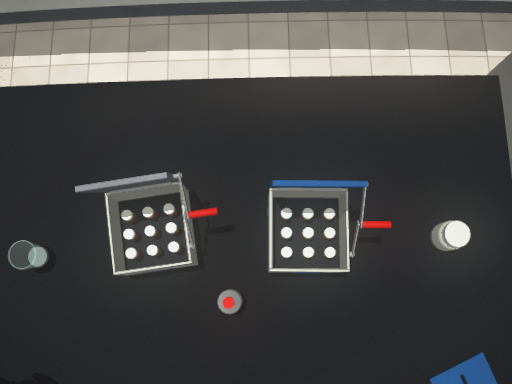

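Run:
```python
import cv2
a=cv2.imread("pics/top0.png")[165:290,250:410]; cv2.imwrite("pics/topc.png",cv2.resize(a,None,fx=5,fy=5,interpolation=cv2.INTER_CUBIC)[:600])
b=cv2.imread("pics/side0.png")[35:235,220:360]; cv2.imwrite("pics/sidec.png",cv2.resize(b,None,fx=3,fy=3,interpolation=cv2.INTER_CUBIC))
```

```text
(no output)
```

View pics/topc.png

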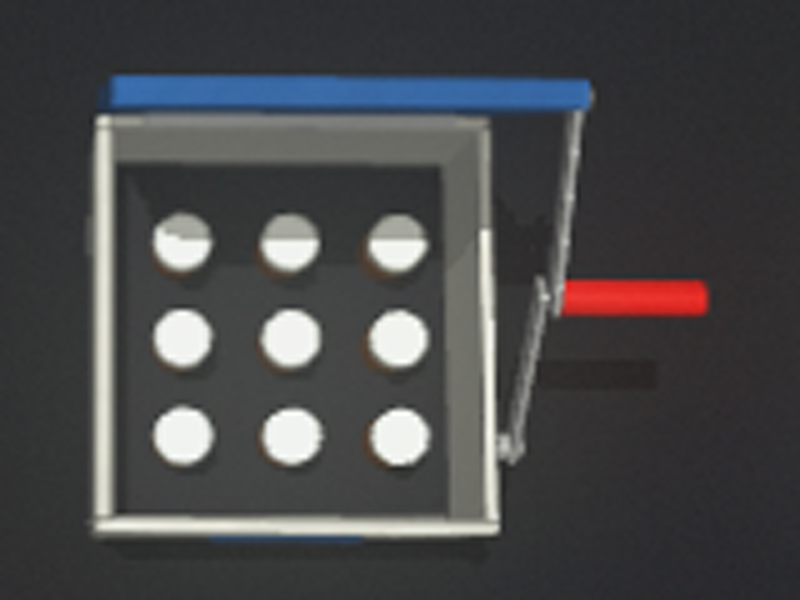

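View pics/sidec.png

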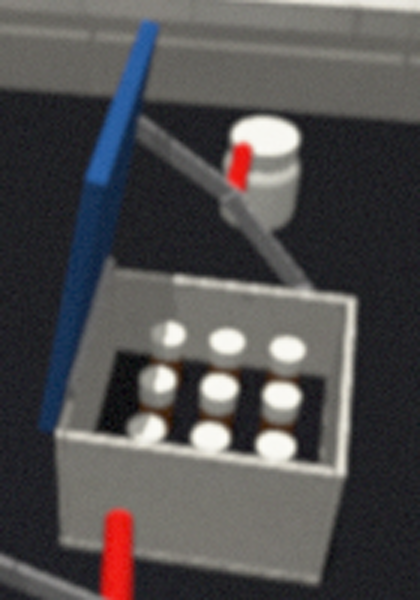

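```bash
cat > h.py <<'E'
import numpy as np, cv2
from scipy.spatial.transform import Rotation as R
from scipy.optimize import least_squares
CAM={"side":(364.54587971,252.49199345,187.91123935,-0.006560658746441662,[0.5131134,0.37397206,0.64886761],[-2.41132806,0.00664097,-2.97484893]),
"top":(490.52783838,250.02409079,194.73753581,-0.10367515274163451,[0.41795345,-0.07354814,1.22236943],[-2.96916436,0.01063205,-1.59086915])}
def proj(c,p):
    f,cx,cy,k1,o,r=CAM[c]
    q=(np.atleast_2d(p)-o)@R.from_euler("xyz",r).as_matrix()
    s=q[:,:2]/q[:,2:]; s=s*(1+k1*(s**2).sum(1,keepdims=True))
    return s*f+[cx,cy]
def b2w(b,p):
    p=np.atleast_2d(p); c,s=np.cos(b[2]),np.sin(b[2])
    return np.c_[b[0]+c*p[:,0]-s*p[:,1], b[1]+s*p[:,0]+c*p[:,1], p[:,2]]
E
python3 - <<'E'
from h import *
T=[((-.095,.09,.12),(268.6,271)),((-.095,-.09,.12),(349.4,271)),((.095,-.09,.12),(348.2,188.6)),((.095,.09,.12),(269.2,188.2)),((.004,-.107,.187),(361.6,224.6)),((.004,-.169,.187),(391.6,224.8))]
S=[((.095,.09,.12),(239,179.3)),((-.095,.09,.12),(335,191.7)),((-.095,-.09,.12),(338.7,134)),((-.095,.09,0),(326.7,229)),((.095,.09,0),(240.7,216.7)),((.004,-.169,.187),(300.7,84))]
def res(b,both=True):
    r=[]
    for c,L in(("top",T),("side",S)):
        P=proj(c,b2w(b,[l[0] for l in L])); r.append(P-np.array([l[1] for l in L]))
    return np.vstack(r)
s=least_squares(lambda b:res(b).ravel(),[.45,-.18,0],loss="soft_l1"); print(s.x); print(res(s.x).round(1))
print("bar",b2w(s.x,[.004,-.138,.187]))
E
```

```text
[ 0.5283572  -0.19719859 -0.02775925]
[[ 0.5  0.5]
 [ 0.3  0.8]
 [-0.5 -0.6]
 [ 0.  -0.6]
 [ 1.  -0.3]
 [-0.3 -0.4]
 [-0.2  0.3]
 [ 0.4  1.4]
 [ 0.2 -0.3]
 [-0.4  0.5]
 [-0.1 -0.3]
 [ 0.6 -0.3]]
bar [[ 0.52852537 -0.33525644  0.187     ]]
```

```bash
cat >> h.py <<'E'
BOX=np.array([.5284,-.1972,-.0278])
def delta(target,yaw=None):
    from bench import robot
    st=robot.state(); M=R.from_euler("xyz",st["tcp_rot"]).as_matrix()
    d=M.T@(np.array(target)-st["eef_pos"])
    tw=0
    if yaw is not None:
        tw=-np.degrees((yaw-st["tcp_rot"][2]+np.pi)%(2*np.pi)-np.pi)
    print("t",st["time"],"pos",st["eef_pos"].round(4),"delta",d.round(4),"twist",round(tw,1),"F",st["force"].round(1))
def boxpose():
    from bench import robot
    st=robot.state(); c,s=np.cos(BOX[2]),np.sin(BOX[2]); d=st["eef_pos"][:2]-BOX[:2]
    return np.r_[c*d[0]+s*d[1],-s*d[0]+c*d[1],st["eef_pos"][2]]
E
python3 -c "
from h import *
delta([.30,.2,.36],np.pi-.0278)
delta([.38,0.0,.36],np.pi-.0278)"
```

```text
t 0.1 pos [0.1761 0.5468 0.2474] delta [-0.2243 -0.2923 -0.1122] twist -16.3 F [0.2 0.3 0.1]
t 0.1 pos [0.1761 0.5468 0.2474] delta [-0.3617 -0.4581 -0.112 ] twist -16.3 F [0.2 0.3 0.1]
```

carry_out(
  delta_pos=[
    [-0.01, -0.01, -0.045],
    [-0.035, -0.045, -0.075],
    [-0.065, -0.08, -0.1],
    [-0.095, -0.12, -0.11],
    [-0.125, -0.16, -0.11],
  ],
  twist=[-3, -6, -10, -13, -16.3],
  claw=[1, 1, 1, 1, 1],
)

```text
time: 0.6
eef_pos: [0.2449, 0.3604, 0.3593]
tcp_rot: [3.141, 0.002, 3.118]
force: [1.3, -0.6, 1.1]
gripper_width: 0.0121
```

```bash
python3 -c "
from h import *
delta([.30,.2,.36],np.pi-.0278)
delta([.38,0.0,.36],np.pi-.0278)"
```

```text
t 0.6 pos [0.2449 0.3604 0.3593] delta [-0.0589 -0.1591 -0.0007] twist 0.2 F [ 1.3 -0.6  1.1]
t 0.6 pos [0.2449 0.3604 0.3593] delta [-0.1436 -0.3571 -0.0007] twist 0.2 F [ 1.3 -0.6  1.1]
```

carry_out(
  delta_pos=[
    [-0.015, -0.045, 0],
    [-0.03, -0.09, 0],
    [-0.05, -0.135, 0],
    [-0.065, -0.18, 0],
    [-0.085, -0.225, 0],
  ],
  twist=[0, 0, 0, 0, 0],
  claw=[1, 1, 1, 1, 1],
)

```text
time: 1.1
eef_pos: [0.3243, 0.1318, 0.3591]
tcp_rot: [3.141, 0.002, 3.118]
force: [1.6, 0.7, -0.2]
gripper_width: 0.0001
```

```bash
python3 -c "
from h import *
t=b2w(BOX,[-.06,-.150,.30])[0]; print(t)
delta(t,np.pi-.0278)"
```

```text
[ 0.46425372 -0.34547426  0.3       ]
t 1.1 pos [0.3243 0.1318 0.3591] delta [-0.1508 -0.4739  0.0591] twist 0.3 F [ 1.6  0.7 -0.2]
```

carry_out(
  delta_pos=[
    [-0.015, -0.045, 0],
    [-0.03, -0.09, 0],
    [-0.045, -0.135, 0],
    [-0.06, -0.18, 0],
    [-0.075, -0.225, 0],
  ],
  twist=[0, 0, 0, 0, 0.2],
  claw=[1, 1, 1, 1, 1],
)

```text
time: 1.6
eef_pos: [0.394, -0.0969, 0.3589]
tcp_rot: [3.141, 0.003, 3.114]
force: [0.8, 0.6, 0.0]
gripper_width: -0.0003
```

carry_out(
  delta_pos=[
    [-0.015, -0.045, 0],
    [-0.03, -0.09, 0],
    [-0.045, -0.135, 0.01],
    [-0.06, -0.18, 0.025],
    [-0.075, -0.22, 0.04],
  ],
  twist=[0, 0, 0, 0, 0],
  claw=[1, 1, 1, 1, 1],
)

```text
time: 2.1
eef_pos: [0.4631, -0.3211, 0.3178]
tcp_rot: [3.14, 0.002, 3.113]
force: [1.3, 0.1, 0.2]
gripper_width: 0.0003
```

```bash
python3 -c "
from h import *
t=b2w(BOX,[-.05,-.150,.18])[0]; print(t)
delta(t,np.pi-.0278)"
```

```text
[ 0.47424986 -0.34575222  0.18      ]
t 2.1 pos [ 0.4631 -0.3211  0.3178] delta [-0.0115 -0.0244  0.1378] twist -0.0 F [1.3 0.1 0.2]
```

carry_out(
  delta_pos=[
    [-0.003, -0.012, 0.03],
    [-0.006, -0.024, 0.06],
    [-0.01, -0.0245, 0.095],
    [-0.0115, -0.0245, 0.12],
    [-0.0115, -0.0245, 0.138],
  ],
  twist=[0, 0, 0, 0, 0],
  claw=[1, 1, 1, 1, 1],
)

```text
time: 2.6
eef_pos: [0.4733, -0.3448, 0.1767]
tcp_rot: [3.137, -0.0, 3.113]
force: [-0.4, 0.3, -0.5]
gripper_width: -0.0001
```

Run:
```python
from h import *
from bench import robot
t=b2w(BOX,[-.02,-.150,.18])[0]
delta(t,np.pi-.0278)
ims=[]
for n in("side","top"):
    ims.append(robot.snapshot(n)["pixels"][:,:,::-1])
a=cv2.resize(ims[0][30:230,200:400],(400,400)); b=cv2.resize(ims[1][140:300,250:410],(400,400))
cv2.imwrite("pics/p1.png",np.hstack([a,b]))
```

```text
t 2.6 pos [ 0.4733 -0.3448  0.1767] delta [-0.031  -0.0009 -0.0033] twist -0.1 F [-0.4  0.3 -0.5]
```

View pics/p1.png

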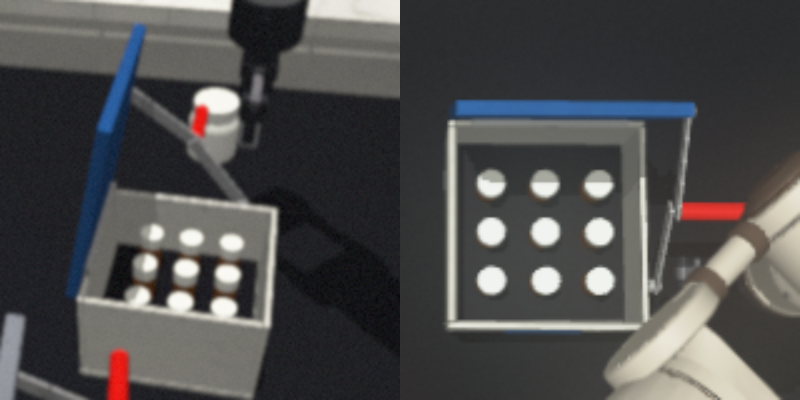

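The picture shows the closed fingers standing in front of the red bar (side view crop, fingers at about (255,130), bar at (200,122)), at the same height and clear of the links. Next I approach the bar.

carry_out(
  delta_pos=[
    [-0.012, 0, -0.003],
    [-0.022, 0, -0.004],
    [-0.028, 0, -0.004],
    [-0.032, 0, -0.003],
    [-0.036, 0, -0.002],
  ],
  twist=[0, 0, 0, 0, 0],
  claw=[1, 1, 1, 1, 1],
)

```text
time: 3.2
eef_pos: [0.5092, -0.3452, 0.1783]
tcp_rot: [3.136, -0.002, 3.113]
force: [-0.8, -0.1, 0.2]
gripper_width: -0.0002
```

carry_out(
  delta_pos=[
    [-0.003, 0, 0.002],
    [-0.006, 0, 0.005],
    [-0.009, 0, 0.008],
    [-0.012, 0, 0.011],
    [-0.015, 0, 0.014],
  ],
  twist=[0, 0, 0, 0, 0],
  claw=[1, 1, 1, 1, 1],
)

```text
time: 3.7
eef_pos: [0.5242, -0.3455, 0.1638]
tcp_rot: [3.135, -0.002, 3.113]
force: [-0.2, -0.3, 0.4]
gripper_width: 0.0002
```

Run:
```python
from h import *
from bench import robot
print(boxpose(),robot.state()["force"])
ims=[]
for n in("side","top"):
    ims.append(robot.snapshot(n)["pixels"][:,:,::-1])
a=cv2.resize(ims[0][30:230,200:400],(400,400)); b=cv2.resize(ims[1][140:300,250:410],(400,400))
cv2.imwrite("pics/p2.png",np.hstack([a,b]))
```

```text
[-8.20185000e-05 -1.48341973e-01  1.63805312e-01] [-0.15260143 -0.27220915  0.37246605]
```

View pics/p2.png

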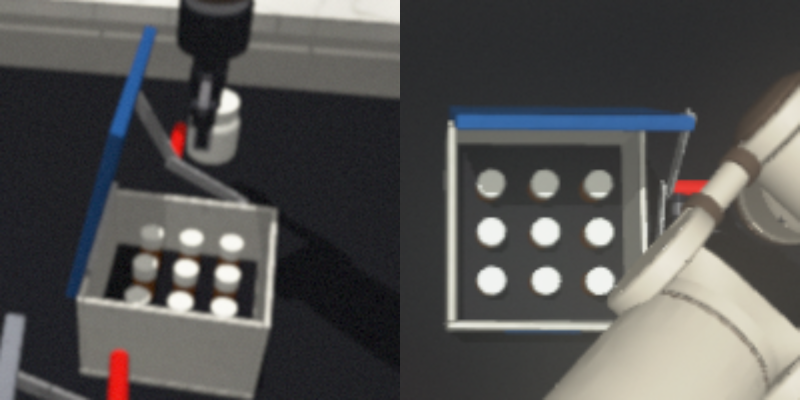

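The stay has gone over centre (knuckle at (172,160) in the crop, below the line of its ends), with about 21 mm of travel. I'll push a bit further so it is well broken.

carry_out(
  delta_pos=[
    [-0.003, 0, 0.003],
    [-0.006, 0, 0.006],
    [-0.009, 0, 0.009],
    [-0.012, 0, 0.012],
    [-0.015, 0, 0.014],
  ],
  twist=[0, 0, 0, 0, 0],
  claw=[1, 1, 1, 1, 1],
)

```text
time: 4.3
eef_pos: [0.5365, -0.3455, 0.1481]
tcp_rot: [3.134, -0.01, 3.114]
force: [-13.9, -0.4, 0.0]
gripper_width: -0.0
```

Run:
```python
from h import *
from bench import robot
print(boxpose(),robot.state()["force"])
ims=[]
for n in("side","top"):
    ims.append(robot.snapshot(n)["pixels"][:,:,::-1])
a=cv2.resize(ims[0][30:230,200:400],(400,400)); b=cv2.resize(ims[1][140:300,250:410],(400,400))
cv2.imwrite("pics/p3.png",np.hstack([a,b]))
```

```text
[ 0.01226184 -0.14800262  0.14808021] [-13.90513308  -0.3634049    0.03344391]
```

View pics/p3.png

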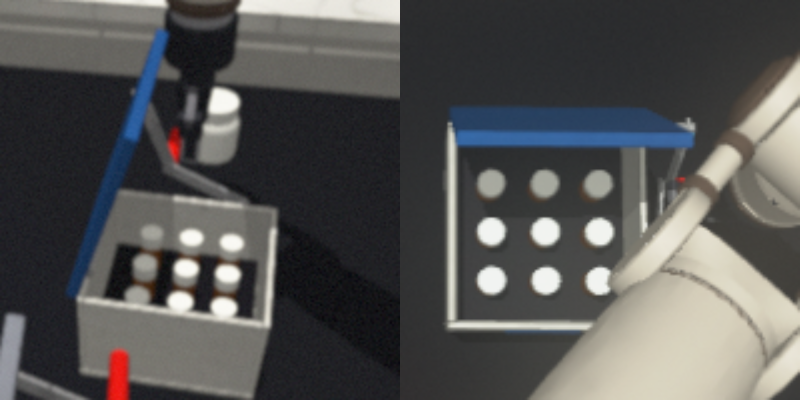

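The stay is well broken now and the bar is starting to resist at 14 N. I'm backing off it.

carry_out(
  delta_pos=[
    [0.02, 0, 0],
    [0.045, -0.002, -0.005],
    [0.075, -0.002, -0.03],
    [0.095, -0.002, -0.07],
    [0.1, -0.002, -0.12],
  ],
  twist=[0, 0, 0, 0, 0],
  claw=[1, 1, 1, 1, 1],
)

```text
time: 4.9
eef_pos: [0.4355, -0.3446, 0.2674]
tcp_rot: [3.129, -0.014, 3.112]
force: [1.0, -1.3, 0.1]
gripper_width: -0.0004
```

Run:
```python
from h import *
from bench import robot
print(boxpose(),robot.state()["force"])
ims=[]
for n in("side","top"):
    ims.append(robot.snapshot(n)["pixels"][:,:,::-1])
a=cv2.resize(ims[0][30:230,200:400],(400,400)); b=cv2.resize(ims[1][140:300,250:410],(400,400))
cv2.imwrite("pics/p4.png",np.hstack([a,b]))
```

```text
[-0.08881528 -0.14994419  0.26736229] [ 1.00451524 -1.33405112  0.13581022]
```

View pics/p4.png

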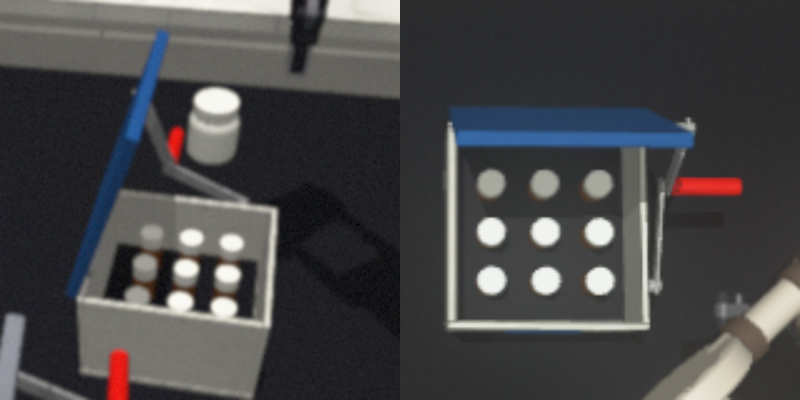

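Run:
```python
from h import *
for th in (60,64,66,68,70,72,74,80):
    t=np.radians(th); P=[[.095-.202*np.cos(t),s,.12+.202*np.sin(t)] for s in(.09,-.09)]
    Q=[[p[0]+.012*np.sin(t),p[1],p[2]+.012*np.cos(t)] for p in P]
    print(th,proj("top",b2w(BOX,P)).round(1).tolist(),proj("top",b2w(BOX,Q)).round(1)[:,1], (proj("side",b2w(BOX,P))-[200,30]).round(1).tolist())
t=b2w(BOX,[.0,.0,.40])[0]
delta(t,np.pi-.0278)
t=b2w(BOX,[.09,.0,.40])[0]
delta(t,np.pi-.0278)
```

```text
60 [[271.7, 222.7], [366.0, 223.1]] [216.8 217.3] [[96.7, 83.2], [107.4, 27.2]]
64 [[271.8, 215.7], [366.6, 216.2]] [209.7 210.2] [[89.3, 78.9], [101.2, 23.4]]
66 [[271.9, 212.1], [366.8, 212.6]] [206.  206.5] [[85.4, 76.9], [98.0, 21.6]]
68 [[271.9, 208.5], [367.1, 209.0]] [202.3 202.8] [[81.4, 75.0], [94.8, 19.9]]
70 [[272.0, 204.9], [367.2, 205.4]] [198.6 199.1] [[77.3, 73.2], [91.4, 18.3]]
72 [[272.0, 201.2], [367.4, 201.7]] [194.9 195.4] [[73.2, 71.5], [88.0, 16.9]]
74 [[272.1, 197.5], [367.5, 198.0]] [191.1 191.7] [[69.0, 70.0], [84.5, 15.5]]
80 [[272.1, 186.2], [367.7, 186.8]] [179.8 180.4] [[56.1, 66.0], [73.9, 12.2]]
t 5.0 pos [ 0.4398 -0.3488  0.2769] delta [-0.0841  0.1537 -0.1236] twist -0.1 F [ 0.4 -0.6  0.8]
t 5.0 pos [ 0.4398 -0.3488  0.2769] delta [-0.1741  0.1539 -0.1236] twist -0.1 F [ 0.4 -0.6  0.8]
```

carry_out(
  delta_pos=[
    [0, 0, -0.045],
    [-0.005, 0.02, -0.085],
    [-0.03, 0.05, -0.115],
    [-0.055, 0.085, -0.125],
    [-0.085, 0.12, -0.125],
  ],
  twist=[0, 0, 0, 0, 0],
  claw=[1, 1, 1, 1, 1],
)

```text
time: 5.5
eef_pos: [0.5299, -0.2304, 0.4045]
tcp_rot: [-3.135, 0.005, 3.112]
force: [0.4, -1.1, 0.3]
gripper_width: -0.0
```

Run:
```python
from h import *
t=b2w(BOX,[.095,.0,.40])[0]
delta(t,np.pi-.0278)
```

```text
t 5.5 pos [ 0.5299 -0.2304  0.4045] delta [-0.0924  0.0333  0.0047] twist -0.1 F [ 0.4 -1.1  0.3]
```

carry_out(
  delta_pos=[
    [-0.04, 0.015, 0],
    [-0.08, 0.03, 0.002],
    [-0.095, 0.033, 0.02],
    [-0.097, 0.033, 0.055],
    [-0.097, 0.033, 0.085],
  ],
  twist=[0, 0, 0, 0, 0],
  claw=[1, 1, 1, 1, 1],
)

```text
time: 6.0
eef_pos: [0.6293, -0.2001, 0.3175]
tcp_rot: [-3.136, 0.005, 3.113]
force: [-0.0, -0.5, -0.4]
gripper_width: -0.0003
```

Run:
```python
from h import *
from bench import robot
print(boxpose(),robot.state()["force"])
ims=[]
for n in("side","top"):
    ims.append(robot.snapshot(n)["pixels"][:,:,::-1])
a=cv2.resize(ims[0][30:230,200:400],(400,400)); b=cv2.resize(ims[1][140:300,250:410],(400,400))
cv2.imwrite("pics/p5.png",np.hstack([a,b]))
# plan
for th in (74,70,65,60,50,40,30,20,10,5,0):
    t=np.radians(th);r=.183
    print(th,((.095-r*np.cos(t)+.012*np.sin(t)+.011)*1000).round(),((.12+r*np.sin(t)+.012*np.cos(t)+.017)*1000).round())
```

```text
[ 1.00953350e-01 -1.32246640e-04  3.17464811e-01] [-0.03539831 -0.47805916 -0.35150871]
74 67.0 316.0
70 55.0 313.0
65 40.0 308.0
60 25.0 301.0
50 -2.0 285.0
40 -26.0 264.0
30 -46.0 239.0
20 -62.0 211.0
10 -72.0 181.0
5 -75.0 165.0
0 -77.0 149.0
```

View pics/p5.png

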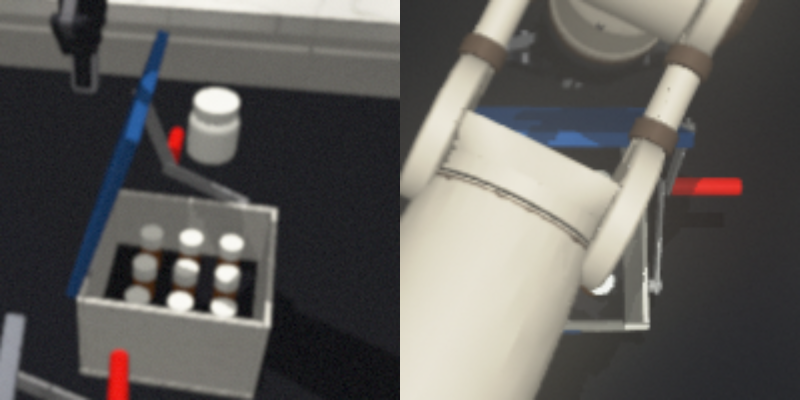

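The fingers (85,80 in the side crop) stand behind the blue lid, below its free edge at (163,35). I'll push the lid forward and down along its arc.

carry_out(
  delta_pos=[
    [0.015, 0, 0.001],
    [0.026, 0, 0.001],
    [0.034, 0, 0.001],
    [0.038, 0, 0.002],
    [0.042, 0, 0.003],
  ],
  twist=[0, 0, 0, 0, 0],
  claw=[1, 1, 1, 1, 1],
)

```text
time: 6.6
eef_pos: [0.5855, -0.1985, 0.3122]
tcp_rot: [-3.139, -0.001, 3.112]
force: [2.9, 0.6, 3.8]
gripper_width: 0.0001
```

carry_out(
  delta_pos=[
    [0.005, 0, 0.001],
    [0.01, 0, 0.003],
    [0.015, 0, 0.005],
    [0.02, 0, 0.007],
    [0.025, 0, 0.009],
  ],
  twist=[0, 0, 0, 0, 0],
  claw=[1, 1, 1, 1, 1],
)

```text
time: 7.1
eef_pos: [0.5601, -0.1979, 0.3034]
tcp_rot: [-3.139, -0.001, 3.112]
force: [2.3, -0.5, 4.3]
gripper_width: -0.0002
```

Run:
```python
from h import *
from bench import robot
print(boxpose(),robot.state()["force"])
ims=[]
for n in("side","top"):
    ims.append(robot.snapshot(n)["pixels"][:,:,::-1])
a=cv2.resize(ims[0][30:230,200:400],(400,400)); b=cv2.resize(ims[1][140:300,250:410],(400,400))
cv2.imwrite("pics/p6.png",np.hstack([a,b]))
```

```text
[3.17124326e-02 1.90232936e-04 3.03408499e-01] [ 2.34146911 -0.4688447   4.29131629]
```

View pics/p6.png

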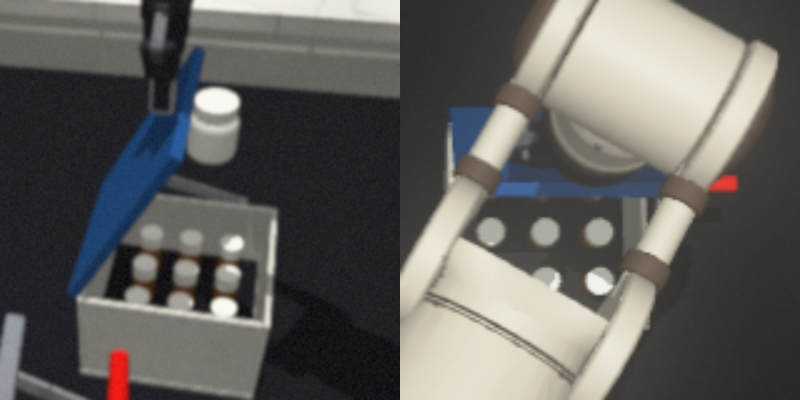

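The lid follows the fingertips under about 4 N. Continuing along the arc.

carry_out(
  delta_pos=[
    [0.007, 0, 0.003],
    [0.014, 0, 0.006],
    [0.021, 0, 0.01],
    [0.028, 0, 0.014],
    [0.034, 0, 0.018],
  ],
  twist=[0, 0, 0, 0, 0],
  claw=[1, 1, 1, 1, 1],
)

```text
time: 7.7
eef_pos: [0.5248, -0.1966, 0.2842]
tcp_rot: [-3.14, -0.003, 3.112]
force: [4.3, -0.9, -0.5]
gripper_width: 0.0
```

Run:
```python
from h import *
p=boxpose()*1000; print(p)
# current theta estimate for tip contact
for th in range(52,0,-4):
    t=np.radians(th);r=.183
    q=np.array([.095-r*np.cos(t)+.012*np.sin(t)+.011,0,.12+r*np.sin(t)+.012*np.cos(t)+.017])*1000
    print(th,"dx",round(p[0]-q[0]),"dy",round(-p[1],1),"dz",round(p[2]-q[2]))
```

```text
[ -3.5762276    0.45615805 284.23806945]
52 dx -6 dy -0.5 dz -4
48 dx 4 dy -0.5 dz 3
44 dx 14 dy -0.5 dz 11
40 dx 23 dy -0.5 dz 20
36 dx 31 dy -0.5 dz 30
32 dx 39 dy -0.5 dz 40
28 dx 46 dy -0.5 dz 51
24 dx 53 dy -0.5 dz 62
20 dx 58 dy -0.5 dz 73
16 dx 63 dy -0.5 dz 85
12 dx 67 dy -0.5 dz 97
8 dx 70 dy -0.5 dz 110
4 dx 72 dy -0.5 dz 123
```

carry_out(
  delta_pos=[
    [0.005, 0, 0.004],
    [0.01, 0, 0.008],
    [0.015, 0, 0.013],
    [0.02, 0, 0.018],
    [0.025, 0, 0.023],
  ],
  twist=[0, 0, 0, 0, 0],
  claw=[1, 1, 1, 1, 1],
)

```text
time: 8.2
eef_pos: [0.4992, -0.196, 0.2612]
tcp_rot: [-3.139, -0.003, 3.112]
force: [0.3, 0.0, 2.9]
gripper_width: 0.0007
```

carry_out(
  delta_pos=[
    [0.004, 0, 0.005],
    [0.008, 0, 0.01],
    [0.012, 0, 0.015],
    [0.016, 0, 0.02],
    [0.02, 0, 0.025],
  ],
  twist=[0, 0, 0, 0, 0],
  claw=[1, 1, 1, 1, 1],
)

```text
time: 8.7
eef_pos: [0.4791, -0.1954, 0.2357]
tcp_rot: [-3.139, -0.002, 3.112]
force: [2.8, 0.7, 1.2]
gripper_width: 0.0002
```

Run:
```python
from h import *
from bench import robot
p=boxpose()*1000; print(p)
for th in range(40,-1,-4):
    t=np.radians(th);r=.183
    q=np.array([.095-r*np.cos(t)+.012*np.sin(t)+.011,0,.12+r*np.sin(t)+.012*np.cos(t)+.017])*1000
    print(th,"dx",round(p[0]-q[0]),"dy",round(-p[1],1),"dz",round(p[2]-q[2]))
ims=[]
for n in("side","top"):
    ims.append(robot.snapshot(n)["pixels"][:,:,::-1])
a=cv2.resize(ims[0][30:230,200:400],(400,400)); b=cv2.resize(ims[1][140:300,250:410],(400,400))
cv2.imwrite("pics/p7.png",np.hstack([a,b]))
```

```text
[-49.31520086   0.38095917 235.65624592]
40 dx -23 dy -0.4 dz -28
36 dx -14 dy -0.4 dz -19
32 dx -6 dy -0.4 dz -8
28 dx 1 dy -0.4 dz 2
24 dx 7 dy -0.4 dz 13
20 dx 13 dy -0.4 dz 25
16 dx 17 dy -0.4 dz 37
12 dx 21 dy -0.4 dz 49
8 dx 24 dy -0.4 dz 61
4 dx 26 dy -0.4 dz 74
0 dx 28 dy -0.4 dz 87
```

View pics/p7.png

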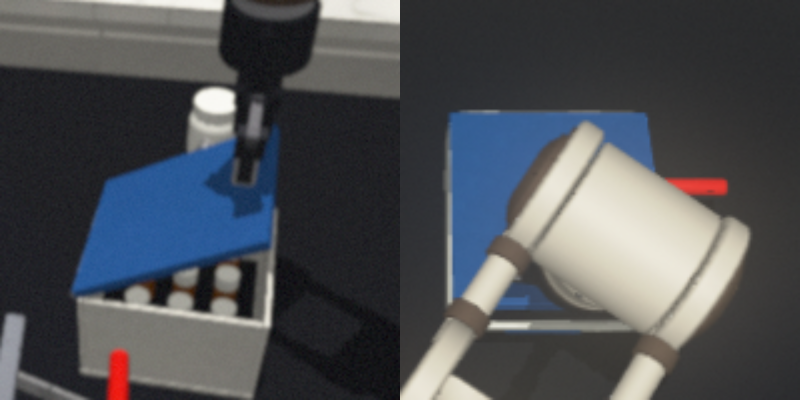

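The lid is at about 29° with the fingertips on its outer face near the free edge, at (245,180). I'll go slower from here.

carry_out(
  delta_pos=[
    [0.003, 0, 0.005],
    [0.006, 0, 0.01],
    [0.008, 0, 0.015],
    [0.01, 0, 0.02],
    [0.012, 0, 0.024],
  ],
  twist=[0, 0, 0, 0, 0],
  claw=[1, 1, 1, 1, 1],
)

```text
time: 9.3
eef_pos: [0.4657, -0.1948, 0.2105]
tcp_rot: [-3.14, -0.006, 3.111]
force: [0.7, -0.2, 2.2]
gripper_width: 0.0002
```

carry_out(
  delta_pos=[
    [0.002, 0, 0.004],
    [0.004, 0, 0.008],
    [0.005, 0, 0.012],
    [0.006, 0, 0.016],
    [0.007, 0, 0.02],
  ],
  twist=[0, 0, 0, 0, 0],
  claw=[1, 1, 1, 1, 1],
)

```text
time: 9.8
eef_pos: [0.4582, -0.1946, 0.19]
tcp_rot: [-3.141, -0.006, 3.112]
force: [-0.9, 0.0, 2.4]
gripper_width: -0.0002
```

carry_out(
  delta_pos=[
    [0.001, 0, 0.004],
    [0.002, 0, 0.008],
    [0.003, 0, 0.012],
    [0.004, 0, 0.016],
    [0.004, 0, 0.02],
  ],
  twist=[0, 0, 0, 0, 0],
  claw=[1, 1, 1, 1, 1],
)

```text
time: 10.3
eef_pos: [0.454, -0.1944, 0.1697]
tcp_rot: [-3.141, -0.007, 3.111]
force: [-0.9, -0.4, 1.7]
gripper_width: 0.0002
```

Run:
```python
from h import *
from bench import robot
p=boxpose()*1000; print(p)
for th in range(16,-1,-2):
    t=np.radians(th);r=.183
    q=np.array([.095-r*np.cos(t)+.012*np.sin(t)+.011,0,.12+r*np.sin(t)+.012*np.cos(t)+.017])*1000
    print(th,"dx",round(p[0]-q[0]),"dy",round(-p[1],1),"dz",round(p[2]-q[2]))
ims=[]
for n in("side","top"):
    ims.append(robot.snapshot(n)["pixels"][:,:,::-1])
a=cv2.resize(ims[0][30:230,200:400],(400,400)); b=cv2.resize(ims[1][140:300,250:410],(400,400))
cv2.imwrite("pics/p8.png",np.hstack([a,b]))
```

```text
[-74.4856615    0.72138966 169.6842418 ]
16 dx -8 dy -0.7 dz -29
14 dx -6 dy -0.7 dz -23
12 dx -4 dy -0.7 dz -17
10 dx -2 dy -0.7 dz -11
8 dx -1 dy -0.7 dz -5
6 dx 0 dy -0.7 dz 2
4 dx 1 dy -0.7 dz 8
2 dx 2 dy -0.7 dz 14
0 dx 3 dy -0.7 dz 21
```

View pics/p8.png

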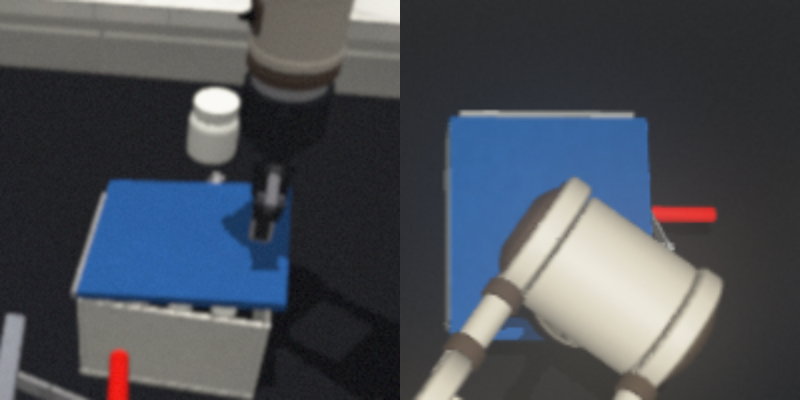

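About 7° remains, roughly 21 mm at the fingertips. I'll take the last part at about 20–25 mm/s.

carry_out(
  delta_pos=[
    [0, 0, 0.0025],
    [0.001, 0, 0.005],
    [0.001, 0, 0.0075],
    [0.001, 0, 0.01],
    [0.001, 0, 0.012],
  ],
  twist=[0, 0, 0, 0, 0],
  claw=[1, 1, 1, 1, 1],
)

```text
time: 10.9
eef_pos: [0.4526, -0.1941, 0.157]
tcp_rot: [-3.141, -0.008, 3.112]
force: [-1.1, -1.1, 1.3]
gripper_width: -0.0002
```

carry_out(
  delta_pos=[
    [0, 0, 0.0015],
    [0, 0, 0.003],
    [0, 0, 0.0045],
    [0, 0, 0.006],
    [0, 0, 0.007],
  ],
  twist=[0, 0, 0, 0, 0],
  claw=[1, 1, 1, 1, 1],
)

```text
time: 11.4
eef_pos: [0.4524, -0.194, 0.1498]
tcp_rot: [3.142, -0.008, 3.112]
force: [-1.1, 0.4, 1.6]
gripper_width: -0.0001
```

carry_out(
  delta_pos=[
    [0, 0, 0.001],
    [0, 0, 0.002],
    [0, 0, 0.003],
  ],
  twist=[0, 0, 0],
  claw=[1, 1, 1],
)

```text
time: 11.7
eef_pos: [0.4525, -0.1941, 0.1489]
tcp_rot: [-3.142, -0.008, 3.112]
force: [-9.6, 5.5, 22.0]
gripper_width: 0.0004
```

The lid has bottomed out: 22 N, with the TCP at 0.149 m as expected for shut. I'll lift off and check.

carry_out(
  delta_pos=[
    [0, 0, -0.002],
    [0, 0, -0.01],
    [0, 0, -0.04],
    [0, 0, -0.08],
    [0, 0, -0.12],
  ],
  twist=[0, 0, 0, 0, 0],
  claw=[1, 1, 1, 1, 1],
)

```text
time: 12.2
eef_pos: [0.4532, -0.1938, 0.2699]
tcp_rot: [3.141, -0.009, 3.112]
force: [0.7, -0.7, -0.4]
gripper_width: 0.0001
```

carry_out(
  delta_pos=[
    [0.02, 0, -0.045],
    [0.05, 0, -0.08],
    [0.08, 0, -0.09],
    [0.1, 0, -0.09],
    [0.12, 0, -0.09],
  ],
  twist=[0, 0, 0, 0, 0],
  claw=[1, 1, 1, 1, 1],
)

```text
time: 12.7
eef_pos: [0.3334, -0.1903, 0.3619]
tcp_rot: [-3.141, -0.007, 3.112]
force: [0.2, -0.0, 0.4]
gripper_width: -0.0001
```

Run:
```python
from h import *
from bench import robot
print(boxpose(),robot.state()["force"])
ims={}
for n in("side","top"):
    ims[n]=robot.snapshot(n)["pixels"][:,:,::-1]
cv2.imwrite("pics/s9.png",ims["side"]); cv2.imwrite("pics/raw_t9.png",ims["top"])
cv2.imwrite("pics/t9.png",cv2.resize(ims["top"][160:290,60:410],None,fx=2.2,fy=2.2))
cv2.imwrite("pics/sc9.png",cv2.resize(ims["side"][90:240,220:370],None,fx=4,fy=4,interpolation=cv2.INTER_CUBIC))
for th in(0,1,2,3):
  t=np.radians(th)
  P=[[.095-.202*np.cos(t)+h*np.sin(t),y,.12+.202*np.sin(t)+h*np.cos(t)] for y,h in((.09,0),(.09,.012),(-.09,.012))]
  print(th,"top",proj("top",b2w(BOX,P)).round(1).tolist(),"sidecrop",((proj("side",b2w(BOX,P))-[220,90])*4).round(0).tolist())
```

```text
[-0.19508733  0.00146955  0.36193055] [ 0.23126088 -0.04840073  0.35034217]
0 top [[269.1, 276.9], [269.2, 276.9], [350.8, 277.1]] sidecrop [[487.0, 416.0], [491.0, 400.0], [501.0, 160.0]]
1 top [[269.1, 276.9], [269.3, 276.7], [351.2, 277.0]] sidecrop [[488.0, 411.0], [492.0, 394.0], [502.0, 155.0]]
2 top [[269.1, 276.8], [269.3, 276.6], [351.5, 276.9]] sidecrop [[489.0, 406.0], [493.0, 389.0], [503.0, 150.0]]
3 top [[269.2, 276.7], [269.3, 276.4], [351.8, 276.7]] sidecrop [[490.0, 401.0], [493.0, 384.0], [503.0, 145.0]]
```

View pics/s9.png

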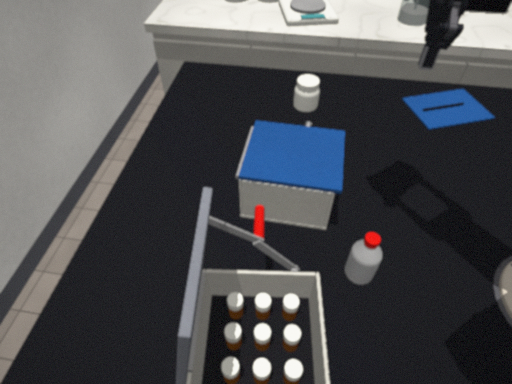

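View pics/t9.png

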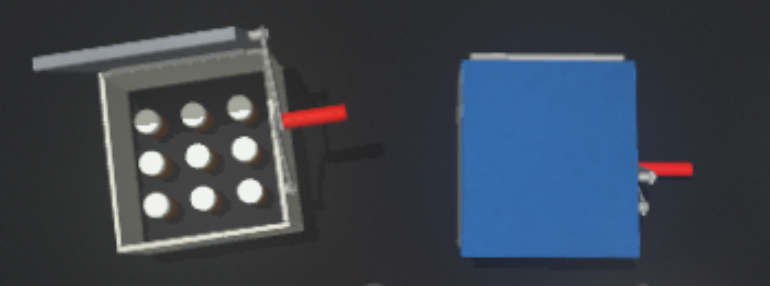

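View pics/sc9.png

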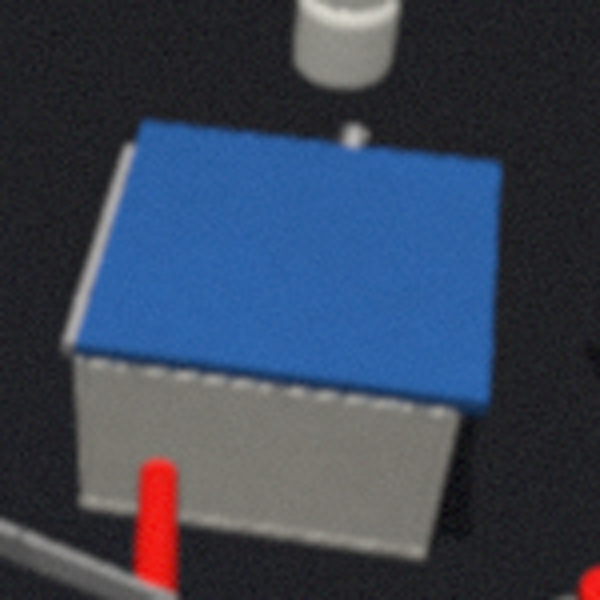

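Run:
```python
from bench import robot
s=robot.state(); print(s["time"],s["eef_pos"],s["force"])
print(robot.sign_off())
```

```text
12.8 [ 0.33311172 -0.19037507  0.36162912] [-0.26452773 -0.72410632 -0.09783876]
the job is handed in; nothing more can be done
None
```

The blue box is shut, its stay was broken first with the lid still up, and the grey lid is still propped open. I handed the job in at 12.8 s of the 51 s allowed.

- **Stay:** I pushed the red bar back and down with the closed fingertips, about 30 mm of travel and at most 14 N at the readings. The last part of the push also drew the lid down from 80° to about 74° from shut.
- **Lid:** I then lowered it with the fingertips near its free edge, under about 4 N or less. The last 20 mm went at about 15–25 mm/s, and I pressed it home with 22 N.
- **Closed check:** The side picture puts the lid within about 0.5–1° of shut, which is as fine as I could read it. The tool height at contact, 0.149 m, agrees with fully shut.
- **Grey box:** The grey lid and its stay look unchanged in the pictures.
- **Hand-in state:** The arm was clear of everything and the wrist force read about zero.

No check failed or disagreed. I did not test by a second press whether the lid had sprung back slightly; the picture after lifting off showed it resting flush.

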